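# Check weight onto the balance

## Task

Open the blue weight case by swinging its lid over until it stays open by itself, take the steel check weight out and stand it gently upright on the round pan of the balance. Leave the blue case open and keep the similar white case shut.

Things in the scene. Friction and masses are not known exactly. Their poses are not given: they have to be found in the camera images.
- blue_case: Blue case with a yellow lift tab, fixed; 110 (x) by 120 (y) mm, lower half 34 mm high, 66.5 mm high when shut. Origin: centre of its underside, on the bench; z up, x from the tab (front) to the hinge (back). Hinge line along y at x = 55, z = 34.5 mm. Shut, the tab sticks out of the lid's front along -x, x = -55 to -91 mm, 16 mm wide (y), 12 mm thick, mid-height z = 54.5, free below.
- blue_lid (a joint): Lid angle of the blue case in rad: 0 shut, grows as the tab swings up and over towards the case's +x, stop at 1.95. The lid is a hollow shell 32 mm deep, 120 g, no latch, hardly any friction: below about 1.15 rad it falls shut, beyond about 1.3 it falls open to its stop and stays.
- steel_weight: Steel check weight, about 200 g, 56 mm high, upright in a hole in the middle of the blue case, hidden by the lid. Body 32 mm diameter up to 30 mm; neck 10 mm diameter; knob 18 mm diameter from 41 mm to the top. Origin: centre of its underside; z up its axis. In the case its underside is 5 mm above the bench, the insert's top 25 mm, the case's rim 34 mm: the knob stands clear.
- pan (a point): Centre of the top face of the balance's round steel pan, 116 mm diameter, flat, rigid, 60 mm above the bench. The balance is a low white box 190 by 150 mm, 46 mm high, fixed to the bench, with a grey display panel at its front; nothing around the pan is higher than it.
- white_lid (a joint): Angle of the lid of the white case with a grey tab, in rad, 0 shut. The white case is the same size and make as the blue one and is not wanted: its lid stays shut.
Not all that is in view belongs to the job. What is shaped like the blue_case but orange is not meant.

How it is judged:
By the outcome, as a careful person would: the job done as asked, in the order asked, and still so for the second after the job is handed in, with the robot touching nothing.
It also fails if it takes over 45 s, if anything falls off the work surface, if the arm or the gripper's body presses on something with over 40 N, if the wrist force passes 120 N, or if a joint passes its speed limit or range.

## Robot

A 6-joint arm with a two-finger parallel gripper is mounted at the origin on the work surface. World frame = base frame: x ahead of the robot, y to its left, z up, the work surface at z = 0. Lengths are in m, angles in rad, forces in N, time in s.
With the tool pointing down it reaches from about 0.35 to 0.775 m from the base axis. Payload 7.3 kg.
Tool frame: the origin (TCP) lies midway between the tips of the shut fingers; the grasp point (between the pads) lies 19 mm behind it; z points along the fingers, y is the line along which they close (so a half turn about z gives the same grasp; the last joint's range is limited). The gripper opens to 92 mm and grips with 3 to 60 N. Pads are 19 mm wide; open, the fingers measure 130 mm over their backs; the gripper's body (75 mm by 190 mm) begins 47 mm behind the grasp point.
Start: joints at [1.001, 0.342, 1.524, -0, 1.275, -0.146], TCP at [0.216, 0.479, 0.227] pointing down, gripper open.
Joint ranges: [-2.53, 2.53], [-0.77, 2.02], [0.04, 2.7], [-1, 4.14], [0.28, 2.66], [-3.11, 3.11]. Speed limits (rad/s): [2.57, 2.57, 3.14, 3.14, 3.14, 3.14].

## Interface

Orientations are given as [roll, pitch, yaw] about the fixed x, y, z axes, in that order (R = Rz(yaw) Ry(pitch) Rx(roll)).
In Python, from cell import monitor, vision, workorder gives the robot as it stands.
- The arm moves only by the tool move_arm, never from a script. Its argument "rows" is a list of rows, each a list of 5 numbers: the shift along the world's x, y, z in mm, then the turn about the world's z in rad, then the closure, from -1 (fully open) to 1 (shut). A call has 1 to 12 rows; each row shifts and turns the commanded pose from where the row before left it; what a row does not reach is not made up. A row lasts 1/10 s, in which the tool goes at most 50 mm and 8.59 degrees, less where a joint would pass 70% of its speed; a pose out of reach is approached as far as the arm can. A call is refused whole if a number of a shift passes 50 or a number of a turn 0.15, either way. A call with a gripper value outside its range is refused whole. The fingers move at their own pace and stop on an object; "newtons" is the grip in N (left out, the last holds). Time passes only in rows, so rows that do not move let the fingers close. It gives the time, the measured TCP pose, the force, the opening and the grip force at its end, in the units of the state.
- monitor.observe(): the state, without advancing time (a new reading comes with each control period).
- vision.read_camera(name): name is "side" or "top"; returns the picture (420x560x3 uint8, red, green, blue); there is no depth.
- vision.get_calibration(name): a dict with "K" (3x3 intrinsics, pixels), "T" (4x4, takes a point from camera to world coordinates). Camera axes: x right, y up, looking along -z (the intrinsics and any distortion apply to the point x, -y, -z); pixel columns grow to the right and rows downward; lengths in m; the calibration is good to about 2 mm. A picture is of the moment at which its call begins. get_calibration takes no time and is no camera call.
- workorder.hand_in(): hands the job in; it is judged then, once.
The state is a dict: "time": time; "qpos": joint angles; "qvel": joint speeds; "joint_efforts": joint torques, N m; "tool_pos": TCP position; "tool_rot": TCP orientation; "contact_force": force on the tool from outside, world axes, zero at the start; "torque": the same for the moment, N m; "opening": finger opening in m; "grip_force": force on a finger pad.
Only numpy, scipy, OpenCV 4.12 (cv2) and the standard library are available. Lean on these libraries where they do the work, as an engineer would, in place of code of your own. Each camera call takes 0.05 s, during which the arm holds its last target. There are 200 camera calls.

## Working session

There is one attempt and no reset: what is moved stays moved. The work goes in short steps, Python scripts to look and compute and a tool call to move; the robot and the scene stay as the last step left them, time stands still between calls to the robot, and variables do not carry over. Pictures are saved under pics/ and viewed, at most 10 in all, crops included, and the job is handed in when it is done.

Besides the shell and the picture viewer there is one more tool, called after "Call:" by a JSON object that holds its "fn" and its "kwargs", one argument or row to a line. move_arm: Moves the arm, as the interface text tells. Its arguments: {"type":"object","properties":{"rows":{"type":"array","items":{"type":"array","items":{"type":"number"}}},"newtons":{"type":"number"}},"required":["rows"]}

```bash
mkdir -p pics; ls; python3 - <<'E'
from cell import monitor, vision
import cv2
for n in ("side","top"):
    im=vision.read_camera(n); cv2.imwrite(f"pics/{n}0.png",im[:,:,::-1])
    c=vision.get_calibration(n); print(n,c)
print(monitor.observe())
E
```

```text
pics
side {'K': array([[418.28652507,   0.        , 277.38991579],
       [  0.        , 418.28652507, 204.99728156],
       [  0.        ,   0.        ,   1.        ]]), 'T': array([[ 0.91378748,  0.2981118 , -0.27590178,  0.20604344],
       [-0.40613388,  0.68209749, -0.60811042, -0.6940027 ],
       [ 0.00690702,  0.66773675,  0.74436545,  0.87525479],
       [ 0.        ,  0.        ,  0.        ,  1.        ]])}
top {'K': array([[388.84546137,   0.        , 280.46140311],
       [  0.        , 388.84546137, 210.13237824],
       [  0.        ,   0.        ,   1.        ]]), 'T': array([[ 1.11175764e-01,  9.60939410e-01, -2.53447035e-01,
         2.77671293e-01],
       [-9.93800275e-01,  1.07751316e-01, -2.73983067e-02,
        -4.85257034e-02],
       [ 9.81138794e-04,  2.54921761e-01,  9.66961185e-01,
         1.00489729e+00],
       [ 0.00000000e+00,  0.00000000e+00,  0.00000000e+00,
         1.00000000e+00]])}
{'time': 0.1, 'qpos': array([ 1.00095049e+00,  3.42633910e-01,  1.52491084e+00, -1.48803464e-06,
        1.27538281e+00, -1.46012551e-01]), 'qvel': array([-9.98520911e-04, -1.44359451e-03, -3.72233139e-03,  2.80385987e-04,
        9.16497245e-05, -9.90466368e-04]), 'joint_efforts': array([ 5.44867580e-04, -4.32005596e+01, -2.44693637e+01,  7.18445540e-02,
        5.25597122e-02, -7.26399412e-05]), 'tool_pos': array([0.21570377, 0.47825325, 0.2261281 ]), 'tool_rot': array([-3.14027175e+00, -1.92812889e-04,  2.71775967e+00]), 'contact_force': array([-0.30223672, -0.06961541, -1.11225128]), 'torque': array([ 0.04114442, -0.0256325 ,  0.0228844 ]), 'grip_force': 0.0, 'opening': 0.09174739736595557}
```

View pics/top0.png

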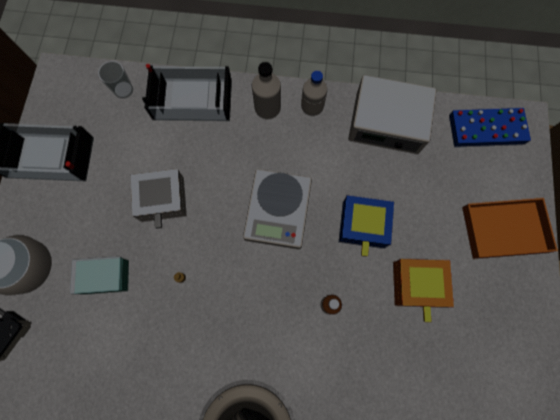

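View pics/side0.png

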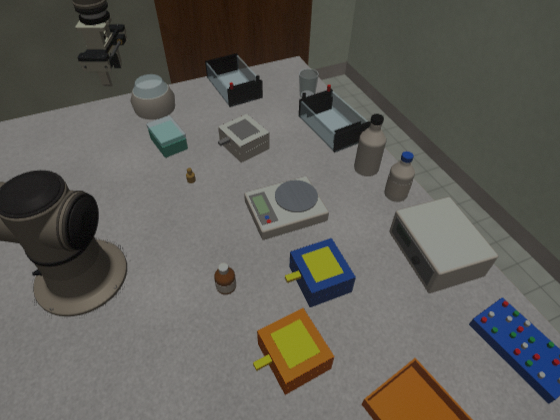

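The top view shows the blue case at about (368,221) with its tab end at (365,254), the pan at (280,194), and the white case at (157,192). In the side view the blue tab is at (293,277). I'll enlarge both.

```bash
python3 - <<'E'
import cv2,numpy as np
t=cv2.imread("pics/top0.png")[160:265,240:400]; s=cv2.imread("pics/side0.png")[170:310,230:370]
cv2.imwrite("pics/tc.png",cv2.resize(t,None,fx=5,fy=5,interpolation=cv2.INTER_CUBIC))
cv2.imwrite("pics/sc.png",cv2.resize(s,None,fx=4,fy=4,interpolation=cv2.INTER_CUBIC))
E
cat > h.py <<'E'
import numpy as np
from cell import vision, monitor
def ray(n,u,v):
    c=vision.get_calibration(n);K,T=c["K"],c["T"]
    d=np.linalg.inv(K)@[u,v,1]; d=T[:3,:3]@[d[0],-d[1],-d[2]]
    return T[:3,3],d
def at(n,u,v,z):
    o,d=ray(n,u,v); return o+d*(z-o[2])/d[2]
def tri(a,b):
    A=np.zeros((3,3));r=np.zeros(3)
    for n,p in(("top",a),("side",b)):
        o,d=ray(n,*p);d/=np.linalg.norm(d);M=np.eye(3)-np.outer(d,d);A+=M;r+=M@o
    return np.linalg.solve(A,r)
E
```

```text
(no output)
```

View pics/tc.png

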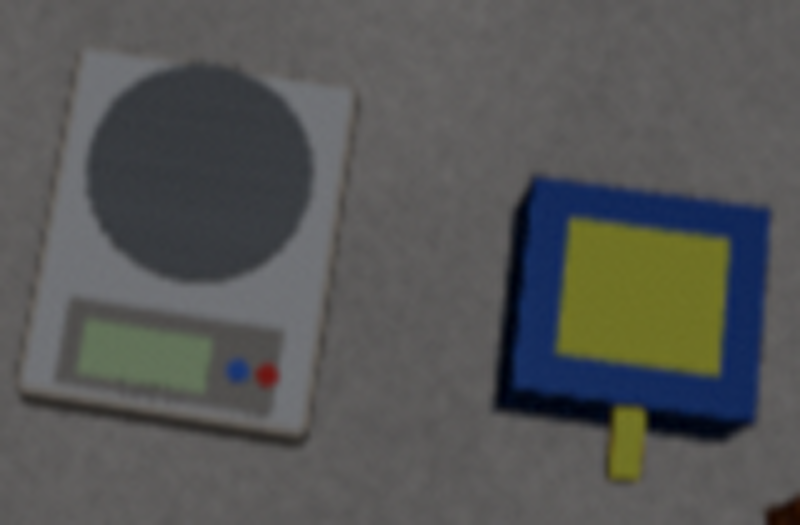

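View pics/sc.png

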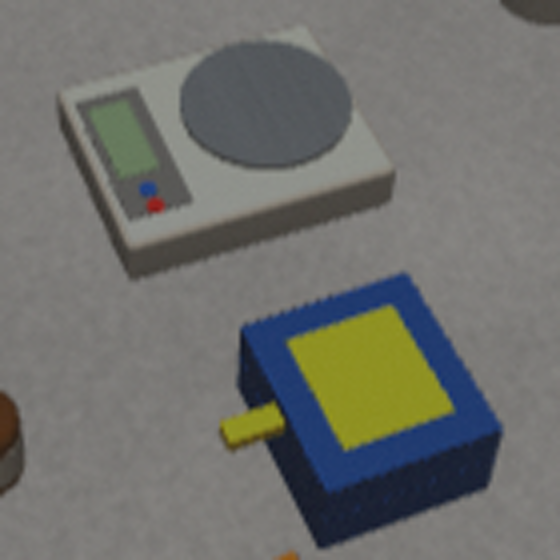

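The crops show the lid-top corners, the tab tip and the pan ellipse clearly, so I'll compute their positions.

```bash
python3 - <<'E'
from h import *
T=lambda x,y:(240+x/5-.4,160+y/5-.4); S=lambda x,y:(230+x/4-.4,170+y/4-.4)
top=dict(FL=(513,388),BL=(537,178),BR=(770,210),FR=(755,425)); sd=dict(FL=(242,326),BL=(405,275),BR=(500,430),FR=(330,490))
P={};Q={}
for k in top:
    P[k]=at("top",*T(*top[k]),.0665);Q[k]=at("side",*S(*sd[k]),.0665); print(k,P[k].round(4),Q[k].round(4),tri(T(*top[k]),S(*sd[k])).round(4))
for D in(P,Q):
    c=sum(D.values())/4; f=(D["BL"]+D["BR"]-D["FL"]-D["FR"])/2; l=(D["FL"]+D["BL"]-D["FR"]-D["BR"])/2
    print(c.round(4),np.linalg.norm(f),np.linalg.norm(l),np.arctan2(f[1],f[0]),np.arctan2(-l[0],l[1]))
print("tabtip",at("top",*T(624,480),.0605),at("side",*S(226,440),.0605))
print("pan",at("top",*T(200,173),.06),at("side",*S(266,104),.06),tri(T(200,173),S(266,104)))
E
```

```text
FL [ 0.4723 -0.18    0.0665] [ 0.4739 -0.1791  0.0665] [ 0.4728 -0.1799  0.0677]
BL [ 0.581  -0.1844  0.0665] [ 0.5805 -0.1846  0.0665] [ 0.5809 -0.1844  0.0661]
BR [ 0.5773 -0.3018  0.0665] [ 0.5766 -0.3024  0.0665] [ 0.5773 -0.302   0.0656]
FR [ 0.4672 -0.2986  0.0665] [ 0.4714 -0.2979  0.0665] [ 0.4688 -0.2986  0.0681]
[ 0.5244 -0.2412  0.0665] 0.10950386704601264 0.11813178291859423 -0.03466072147042221 -0.037559106087119994
[ 0.5256 -0.241   0.0665] 0.10604183856778589 0.1183137684107182 -0.04684540136505858 -0.02721731180085487
tabtip [ 0.43411445 -0.23780078  0.0605    ] [ 0.4342055  -0.24289007  0.0605    ]
pan [ 0.56669057 -0.01492415  0.06      ] [ 0.56776246 -0.01717086  0.06      ] [ 0.56824577 -0.01493237  0.05724445]
```

The two cameras agree: case centre (0.525, -0.241), yaw about -0.036, pan (0.567, -0.016). I'll grip the tab across its width, with the tool's y along the hinge, so it can pivot in the pads while I follow the lid's arc. First I move above the tab.

Call:
{"fn": "move_arm", "kwargs": {
  "rows": [
    [40,-30,0,0.1,0],
    [40,-30,0,0.1,0],
    [40,-30,0,0.1,0],
    [40,-30,0,0.087,0],
    [40,-30,0,0,0],
    [5,-48,0,0,0],
    [5,-48,0,0,0],
    [5,-48,0,0,0],
    [4,-48,0,0,0],
    [4,-48,0,0,0],
    [4,-48,0,0,0],
    [4,-48,0,0,0]
  ],
  "newtons": 6
}}

```text
time: 1.3
tool_pos: [0.4465, -0.0093, 0.2266]
tool_rot: [3.141, -0.0, 3.105]
contact_force: [0.7, 0.2, -0.3]
opening: 0.0459
grip_force: 0.0
```

Call:
{"fn": "move_arm", "kwargs": {
  "rows": [
    [0,-48,-20,0,0],
    [0,-48,-20,0,0],
    [0,-48,-20,0,0],
    [0,-48,-20,0,0],
    [0,-39,-20,0,0],
    [0,0,0,0,0],
    [0,0,0,0,0]
  ]
}}

```text
time: 2.0
tool_pos: [0.4462, -0.2313, 0.1289]
tool_rot: [3.14, -0.002, 3.103]
contact_force: [-0.2, -0.1, -0.5]
opening: 0.0462
grip_force: 0.0
```

Call:
{"fn": "move_arm", "kwargs": {
  "rows": [
    [1,-7,-20,0,0],
    [0,0,-30,0,0],
    [0,0,-26,0,0],
    [0,0,-10,0,0],
    [0,0,0,0,0],
    [0,0,0,0,0.5],
    [0,0,0,0,1],
    [0,0,0,0,1],
    [0,0,0,0,1],
    [0,0,0,0,1]
  ],
  "newtons": 6
}}

```text
time: 3.0
tool_pos: [0.4482, -0.2377, 0.0444]
tool_rot: [3.141, 0.001, 3.105]
contact_force: [1.4, 2.9, 4.6]
opening: 0.0161
grip_force: 6.0
```

Call:
{"fn": "move_arm", "kwargs": {
  "rows": [
    [3.5,-0.1,16.3,0,1],
    [5.5,-0.2,15.7,0,1],
    [7.4,-0.3,14.9,0,1],
    [9.2,-0.3,13.9,0,1],
    [10.9,-0.4,12.6,0,1],
    [12.4,-0.4,11.2,0,1],
    [0,0,0,0,1]
  ]
}}

```text
time: 3.7
tool_pos: [0.4978, -0.2393, 0.1298]
tool_rot: [3.141, 0.001, 3.105]
contact_force: [-1.3, 2.7, 3.1]
opening: 0.0159
grip_force: 6.0
```

```bash
python3 - <<'E'
from cell import vision; import cv2
s=vision.read_camera("side")[120:330,200:410,::-1]
cv2.imwrite("pics/s1.png",cv2.resize(s,None,fx=2.5,fy=2.5,interpolation=cv2.INTER_CUBIC))
E
```

```text
(no output)
```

View pics/s1.png

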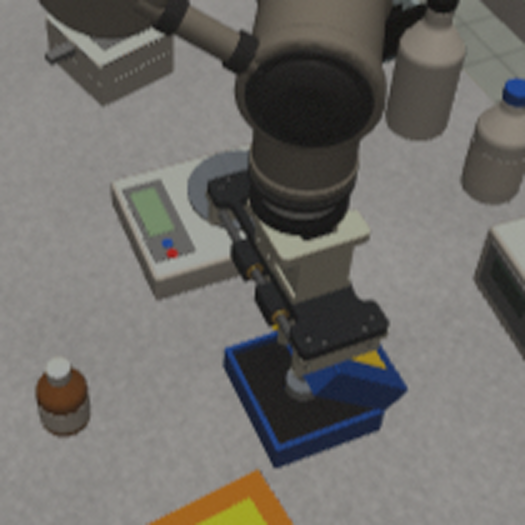

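The lid is lifting with the gripper, at about 45°, and the weight's knob is visible near (300,385). I'll carry on along the arc.

Call:
{"fn": "move_arm", "kwargs": {
  "rows": [
    [13.7,-0.5,9.5,0,1],
    [14.7,-0.5,7.8,0,1],
    [15.6,-0.6,5.8,0,1],
    [16.2,-0.6,3.9,0,1],
    [16.6,-0.6,1.8,0,1],
    [16.7,-0.6,-0.3,0,1],
    [0,0,0,0,1],
    [0,0,0,0,1]
  ]
}}

```text
time: 4.55
tool_pos: [0.5908, -0.2423, 0.1569]
tool_rot: [3.14, 0.001, 3.105]
contact_force: [0.9, 4.6, 3.2]
opening: 0.0159
grip_force: 6.0
```

Call:
{"fn": "move_arm", "kwargs": {
  "rows": [
    [16.5,-0.6,-2.4,0,1],
    [0,0,0,0,1],
    [0,0,0,0,0],
    [0,0,0,0,0],
    [0,0,0,0,0],
    [0,0,40,0,0],
    [-20,0,30,0,0],
    [-45,0,0,0,0],
    [-45,0,0,0,0],
    [-45,0,0,0,0],
    [-45,0,0,0,0],
    [0,0,0,0,0]
  ]
}}

```text
time: 5.75
tool_pos: [0.4017, -0.2429, 0.2243]
tool_rot: [3.14, -0.004, 3.102]
contact_force: [0.2, 0.0, -0.1]
opening: 0.0461
grip_force: 0.0
```

```bash
python3 - <<'E'
from cell import vision; import cv2
for n,(r,c) in dict(top=(150,300),side=(200,230)).items():
  s=vision.read_camera(n)[r:r+120,c:c+130,::-1]
  cv2.imwrite(f"pics/{n}2.png",cv2.resize(s,None,fx=5,fy=5,interpolation=cv2.INTER_CUBIC))
E
```

```text
(no output)
```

View pics/top2.png

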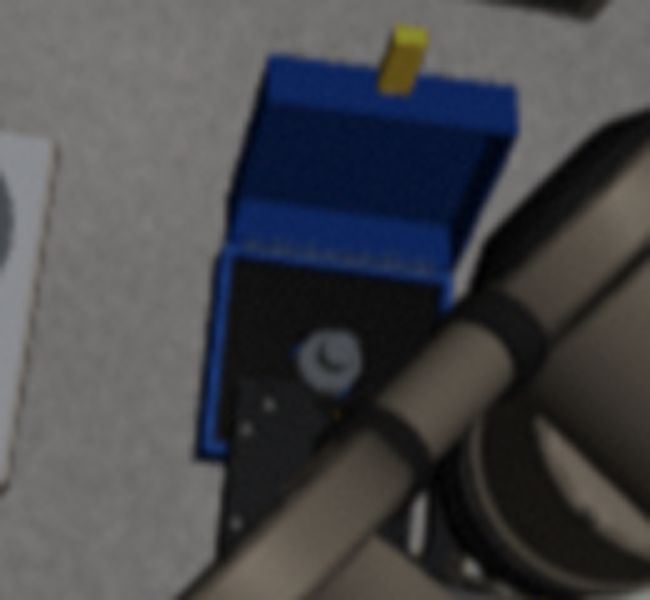

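View pics/side2.png

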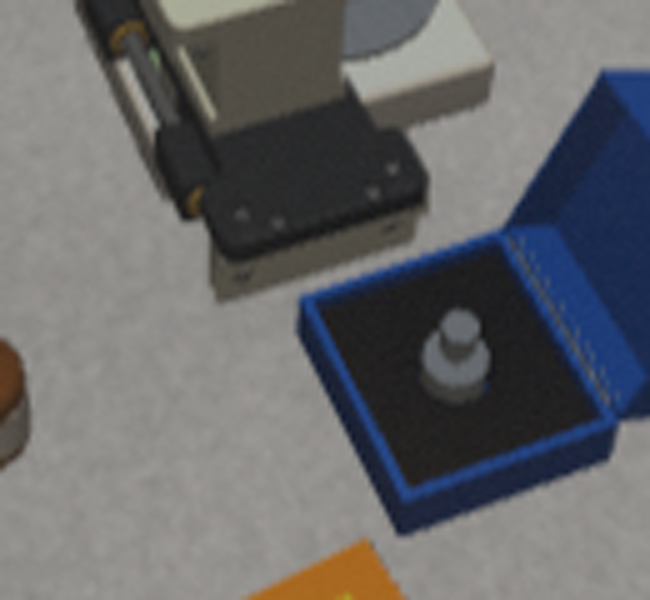

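The lid is fully open and staying there. The knob top is at crop (332,353) in the top view and (461,324) in the side view.

```bash
python3 - <<'E'
from h import *
a=(300+332/5-.4,150+353/5-.4); b=(230+461/5-.4,200+324/5-.4)
print(at("top",*a,.061),at("side",*b,.061),tri(a,b))
E
```

```text
[ 0.52303998 -0.23666466  0.061     ] [ 0.52708354 -0.23939405  0.061     ] [ 0.52598287 -0.23772827  0.05806143]
```

Call:
{"fn": "move_arm", "kwargs": {
  "rows": [
    [40,4,0,0,0],
    [40,0,0,0,0],
    [43,0,0,0,0],
    [0,0,-40,0,0],
    [0,0,-40,0,0],
    [0,0,-40,0,0],
    [0,0,-20,0,0],
    [0,0,0,0,0],
    [0,0,0,0,0]
  ]
}}

```text
time: 6.75
tool_pos: [0.5309, -0.2399, 0.0847]
tool_rot: [-3.141, 0.001, 3.105]
contact_force: [0.3, 0.4, 0.3]
opening: 0.0456
grip_force: 0.0
```

Call:
{"fn": "move_arm", "kwargs": {
  "rows": [
    [-5,1,-15,0,0],
    [0,0,-20,0,0],
    [0,0,-10,0,0],
    [0,0,0,0,0],
    [0,0,0,0,0.4],
    [0,0,0,0,0.6],
    [0,0,0,0,1],
    [0,0,0,0,1],
    [0,0,0,0,1]
  ],
  "newtons": 15
}}

```text
time: 7.65
tool_pos: [0.5252, -0.2393, 0.0401]
tool_rot: [-3.141, 0.001, 3.105]
contact_force: [-0.7, -1.4, 2.1]
opening: 0.0171
grip_force: 15.0
```

Call:
{"fn": "move_arm", "kwargs": {
  "rows": [
    [0,0,10,0,1],
    [0,0,20,0,1],
    [0,0,30,0,1],
    [0,0,30,0,1],
    [0,20,0,0,1],
    [0,35,0,0,1],
    [0,40,0,0,1],
    [10,40,0,0,1],
    [12,40,0,0,1],
    [12,30,0,0,1],
    [8,18,0,0,1],
    [0,0,0,0,1]
  ],
  "newtons": 20
}}

```text
time: 8.85
tool_pos: [0.5671, -0.0131, 0.1297]
tool_rot: [3.141, -0.0, 3.108]
contact_force: [0.6, -1.5, -2.1]
opening: 0.0172
grip_force: 20.0
```

```bash
python3 - <<'E'
from cell import vision,monitor; import cv2
print(monitor.observe()["tool_pos"],monitor.observe()["contact_force"])
s=vision.read_camera("side")[150:270,220:350,::-1]
cv2.imwrite(f"pics/s3.png",cv2.resize(s,None,fx=5,fy=5,interpolation=cv2.INTER_CUBIC))
E
```

```text
[ 0.56713643 -0.01305119  0.12973414] [ 0.62658031 -1.49322175 -2.11747334]
```

View pics/s3.png

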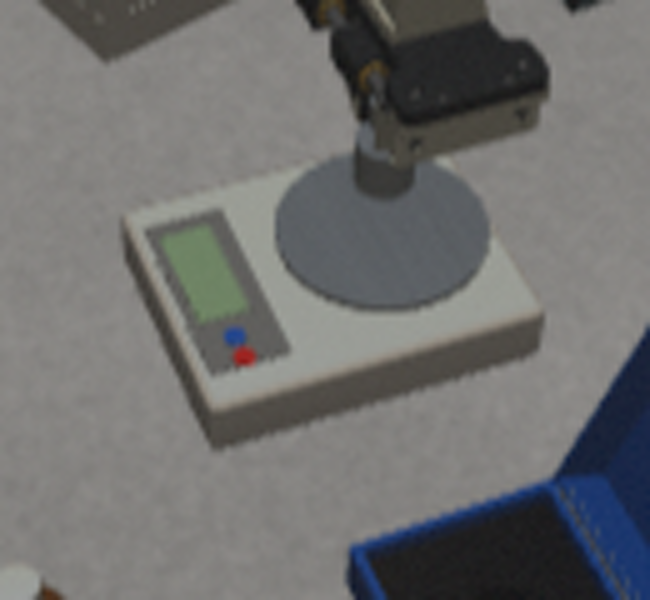

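The weight hangs upright over the pan, bottom at crop (385,190), with its underside about 34 mm above the pan. I'll lower it, slowing near contact.

Call:
{"fn": "move_arm", "kwargs": {
  "rows": [
    [0,-2,-12,0,1],
    [0,0,-10,0,1],
    [0,0,-6,0,1],
    [0,0,-2,0,1],
    [0,0,-1,0,1],
    [0,0,0,0,1],
    [0,0,0,0,1]
  ]
}}

```text
time: 9.6
tool_pos: [0.567, -0.0178, 0.0989]
tool_rot: [-3.142, 0.001, 3.105]
contact_force: [0.1, -0.4, -2.0]
opening: 0.017
grip_force: 20.0
```

Call:
{"fn": "move_arm", "kwargs": {
  "rows": [
    [0,0,-1,0,1],
    [0,0,-1,0,1],
    [0,0,-0.7,0,1],
    [0,0,0,0,1],
    [0,0,0,0,1]
  ]
}}

```text
time: 10.1
tool_pos: [0.5668, -0.0177, 0.0958]
tool_rot: [3.142, -0.0, 3.105]
contact_force: [-0.2, -0.6, -1.7]
opening: 0.017
grip_force: 20.0
```

Call:
{"fn": "move_arm", "kwargs": {
  "rows": [
    [0,0,-0.5,0,1],
    [0,0,-0.5,0,1],
    [0,0,0,0,1],
    [0,0,0,0,1]
  ]
}}

```text
time: 10.5
tool_pos: [0.5669, -0.0178, 0.0951]
tool_rot: [-3.142, 0.001, 3.105]
contact_force: [0.0, -0.8, 0.3]
opening: 0.0173
grip_force: 20.0
```

The force went from -2 to about 0, so the weight is standing on the pan. I'll release slowly.

Call:
{"fn": "move_arm", "kwargs": {
  "rows": [
    [0,0,0,0,0.6],
    [0,0,0,0,0.5],
    [0,0,0,0,0.3],
    [0,0,0,0,0],
    [0,0,0,0,0],
    [0,0,0,0,0],
    [0,0,15,0,0],
    [0,0,30,0,0],
    [0,0,40,0,0],
    [-40,20,20,0,0],
    [-45,20,0,0,0],
    [-45,20,0,0,0]
  ],
  "newtons": 3
}}

```text
time: 11.7
tool_pos: [0.4355, 0.0427, 0.2003]
tool_rot: [3.141, 0.002, 3.104]
contact_force: [0.7, 0.9, 0.0]
opening: 0.0457
grip_force: 0.0
```

```bash
python3 - <<'E'
from cell import vision,monitor; import cv2
s=vision.read_camera("side")[90:330,200:520,::-1]
cv2.imwrite(f"pics/s4.png",cv2.resize(s,None,fx=2.5,fy=2.5,interpolation=cv2.INTER_CUBIC))
E
```

```text
(no output)
```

View pics/s4.png

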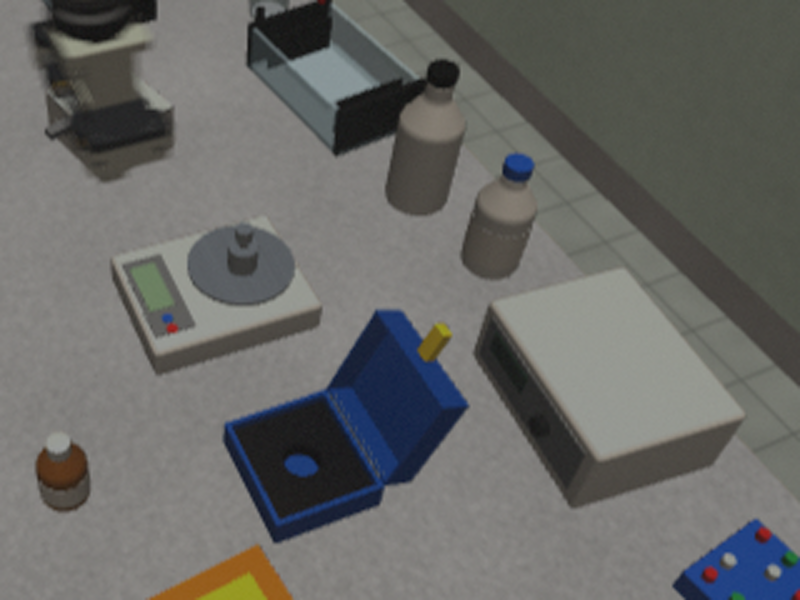

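The weight stands upright near the middle of the pan at (243,250), the blue case is open and empty, and the arm is clear. The white case was never touched.

Call:
{"fn": "move_arm", "kwargs": {
  "rows": [
    [0,0,0,0,0],
    [0,0,0,0,0],
    [0,0,0,0,0]
  ]
}}

```text
time: 12.05
tool_pos: [0.4382, 0.0418, 0.2]
tool_rot: [-3.142, 0.001, 3.104]
contact_force: [0.2, -0.1, 0.2]
opening: 0.046
grip_force: 0.0
```

```bash
python3 -c "
from cell import workorder; print(workorder.hand_in())"
```

```text
the job is handed in; nothing more can be done
None
```

The job is handed in after about 12 s of robot time: the blue case stays open by itself, the steel weight stands upright near the middle of the balance pan, and the white case was not touched.

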